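# Fetch the tester from behind the packs and set it in the tester stand

### The arm

A 6-joint arm with a two-finger parallel gripper is mounted at the origin on the work surface. World frame = base frame: x ahead of the robot, y to its left, z up, the work surface at z = 0. Lengths are in m, angles in rad, forces in N, time in s.
With the tool pointing down it reaches from about 0.35 to 0.85 m from the base axis. Payload 8.1 kg.
Tool frame: the origin (TCP) lies at the very end of the fingers, on their centre line; the grasp point (between the pads) lies 19 mm behind it; z points along the fingers, y is the direction in which the jaws open and shut (so a half turn about z gives the same grasp; the last joint's range is limited). The gripper opens to 93 mm and grips with 3 to 60 N. Pads are 15 mm wide; open, the fingers measure 128 mm over their backs; the gripper's body (75 mm by 188 mm) begins 65 mm behind the grasp point.
Start: joints at [-1.212, 0.13, 1.488, -0, 1.523, -0.085], TCP at [0.258, -0.542, 0.219] pointing down, gripper open.
Joint ranges: [-2.96, 2.96], [-0.89, 2.26], [0.02, 2.5], [-1.34, 4.48], [0, 2.73], [-2.66, 2.66]. Speed limits (rad/s): [2.39, 2.39, 2.79, 3.14, 3.14, 3.14].

### API

Orientations are given as a rotation vector (axis times angle).
In Python, from plant import * gives the robot as it stands.
- The arm moves only by the tool apply_moves, never from a script. Its argument "commands" is one flat list of numbers, 7 for each row, row after row: the shift along the world's x, y, z in cm, then the turn, a rotation vector about the world's x, y, z in rad, then the finger opening in cm, from 0 to 9.3. A call has 1 to 8 rows; each row shifts and turns the pose as measured when the row begins; what a row does not reach is not made up. A row lasts 1/8 s, in which the tool goes at most 62.5 mm and 10.7 degrees, less where a joint would pass 70% of its speed; a pose out of reach is approached as far as the arm can. A call with a gripper value outside its range is refused whole. The fingers move at their own pace and stop on an object; "squeeze" is the grip in N (left out, the last holds). Time passes only in rows, so rows that do not move let the fingers close. It gives the time, the measured TCP pose, the force and the opening at its end, in the units of the state.
- read_state(): the state, without advancing time (a new reading comes with each control period).
- read_camera(name): name is "side" or "top"; returns (picture, depth): 420x560x3 uint8, blue, green, red; 420x560 float32, m along the optical axis (not along the pixel's ray), 0 where there is no reading.
- camera_model(name): a dict with "intrinsics" (3x3 intrinsics, pixels), "dist_coeffs" ([k1, k2, p1, p2, k3] as OpenCV has them; the pictures are not rectified), "R" (3x3) and "t" (3): a world point X has camera coordinates R X + t. Camera axes: x right, y down, z forward; pixel columns grow to the right and rows downward; lengths in m; the calibration is good to about 2 mm. A picture is of the moment at which its call begins. camera_model takes no time and is no camera call.
- close_job(): hands the job in, once; it reports no verdict.
Trained networks look in the newest picture that a camera, given by its name, has taken for a name from the list of things; names that differ only in an ending like _2 or _b are one class to them, and where a whole thing is asked for, a point or a joint stands for the part that bears it (a point fixed in the world has none). Each returns a list of dicts, best first, with "conf" (0 to 1); they miss things now and then, are a little off and sometimes report something else, mostly with a low value. They report only what shows in the picture. A call takes as long as a camera call. They do not tell look-alikes from the thing itself.
- find_in(query, camera): "point" ([x, y, z] in m, in the coordinates of the camera as it stood for that picture, good to about 4 mm: the middle of the surface that is visible of it).
- cut_out(query, camera): "mask" (420x560 bool, what is visible of it).
- spot_point(query, camera): "point" ([x, y, z] in m, in the coordinates of the camera as it stood for that picture, good to about 4 mm: a listed point, or the origin of a listed thing).
The state is a dict: "t": time; "q": joint angles; "dq": joint speeds; "joint_torque": joint torques, N m; "tool_pos": TCP position; "orientation": TCP orientation; "force": force on the tool from outside, world axes, zero at the start; "wrist_torque": the same for the moment, N m; "opening": finger opening in m.
Only numpy, scipy, OpenCV 4.12 (cv2) and the standard library are available. Lean on these libraries where they do the work, as an engineer would, in place of code of your own. Each camera call takes 0.05 s, during which the arm holds its last target. There are 200 camera calls.

### The job

The small metal tester stands hemmed in by three tall packs in the blue display tray. Set all three packs upright in the grey side tray, then take the tester out and push it fully home in the empty bore of the tester stand, and last put each pack back upright on the very spot (within about a centimetre) where it stood at first. Do not knock any pack over, and leave the two low tins in the display tray where they are.

Things in the scene. Friction and masses are not known exactly. Their poses are not given: they have to be found in the camera images.
- tester: Tester: small upright bare-metal cylinder with a black top, 36 mm in diameter, 75 mm tall, about 90 g; chamfered foot (last 4 mm narrow to 29 mm). Origin: centre of its underside, z up. Stands mid-tray, rear half, with a tall pack to its left, right and front (robot side), 55 to 72 mm away centre to centre: no room for a gripper until they are gone.
- bottle: Tall pack 1: round dark bottle, body 48 mm in diameter up to 116 mm, then a short shoulder and a cap 32 mm in diameter up to 142 mm; about 220 g. Origin at the centre of its underside, z up. Which of the three spots around the tester it takes changes.
- carton: Tall pack 2: upright rectangular carton, 60 mm (its x) by 38 mm (its y) and 135 mm tall; about 180 g. Origin at the centre of its underside, z up. Its 60 mm side points roughly along the display tray's x. Which spot it takes changes.
- flask: Tall pack 3: flat bottle with rounded ends, 60 mm (its x) by 36 mm (its y), body up to 120 mm, then a round cap 30 mm in diameter up to 140 mm; about 220 g. Origin at the centre of its underside, z up. Its 60 mm side points roughly along the display tray's x. Which spot it takes changes.
- stand: Fixed white block 220 (x) by 90 (y) by 42 mm tall, one empty upright bore at its middle: diameter about 38 mm, mouth chamfered 3 mm, 28 mm deep. Origin on the table under the bore's centre; mouth 42 mm, bore floor 14 mm above it. Two dummy testers, fixed 75 mm either side of the bore along x (up to 30 by 26 mm), reach 99 mm above the table. Left or right of the display tray.
- side_tray: Grey side tray, empty at the start, fixed: 300 mm (its x) by 130 mm (its y), rim 18 mm high, walls 4 mm, floor 4 mm thick. Origin at the centre of its underside on the table. It lies on the other side of the display tray from the stand. Three packs fit in a row along its x, about 90 mm apart.
- display_tray: Blue display tray, fixed: 210 mm (its x, away from the robot) by 240 mm (its y), rim 22 mm high, walls 4 mm, floor 4 mm thick. Origin at the centre of its underside on the table.
- tin_a: Low round tin, 46 mm in diameter and 37 mm tall, in the display tray's front left corner. Origin at the centre of its underside. To be left alone.
- tin_b: The same kind of tin in the front right corner. To be left alone.
Things that resemble listed ones, but are neither listed nor needed, are in the scene too. Leave any green look-alike of the flask alone.

How it is judged:
By the outcome, as a careful person would: the job done as asked, in the order asked, and still so for the second after the job is handed in, with the robot touching nothing.
It also fails if it takes over 112 s, if anything falls off the work surface, if the arm or the gripper's body presses on something with over 40 N, if the wrist force passes 120 N, or if a joint passes its speed limit or range.

## Working session

There is one attempt and no reset: what is moved stays moved. The work goes in short steps, Python scripts to look and compute and a tool call to move; the robot and the scene stay as the last step left them, time stands still between calls to the robot, and variables do not carry over. Pictures are saved under pics/ and viewed, about 12 in all and at most 16, crops included, and the job is handed in when it is done.

Besides the shell and the picture viewer there is one more tool, called after "Request:" as a command line: name --argument value ..., lists and objects as JSON in quotes. apply_moves: Moves the arm, as the interface text tells. Its arguments: {"type":"object","properties":{"commands":{"type":"array"},"squeeze":{"type":"number"}},"required":["commands"]}

```bash
ls; mkdir -p pics
python3 - <<'E'
from plant import *
import cv2,numpy as np
s=read_state();print({k:np.round(v,3) for k,v in s.items()})
for n in("top","side"):
    im,d=read_camera(n);cv2.imwrite(f"pics/{n}0.png",im);m=camera_model(n)
    print(n,np.round(m["intrinsics"],1).tolist(),np.round(m["dist_coeffs"],3),np.round(m["R"],3).tolist(),np.round(m["t"],3))
    R=np.array(m["R"]);t=np.array(m["t"])
    for q in("tester","bottle","carton","flask","stand","side_tray","display_tray","tin_a"):
        for o in spot_point(q,n)[:4]:
            X=R.T@(np.array(o["point"])-t);print(q,round(o["conf"],2),np.round(X,3))
E
```

```text
pics
{'t': np.float64(0.0), 'q': array([-1.212,  0.131,  1.489,  0.   ,  1.523, -0.085]), 'dq': array([-0.   ,  0.   ,  0.   ,  0.002, -0.   , -0.001]), 'joint_torque': array([ 1.0000e-03, -5.5983e+01, -4.9176e+01,  7.7000e-02,  3.5000e-02,
       -0.0000e+00]), 'tool_pos': array([ 0.257, -0.541,  0.218]), 'orientation': array([-3.063, -0.691,  0.   ]), 'force': array([ 0.367, -0.062, -1.393]), 'wrist_torque': array([ 0.019, -0.021,  0.009]), 'opening': np.float64(0.093)}
top [[388.2, 0.0, 279.9], [0.0, 388.2, 210.1], [0.0, 0.0, 1.0]] [0.026 0.    0.    0.    0.   ] [[-0.03, -0.999, 0.019], [-0.99, 0.027, -0.142], [0.141, -0.023, -0.99]] [0.011 0.506 0.921]
tester 0.61 [ 0.596 -0.035  0.002]
bottle 0.77 [ 0.531 -0.023  0.004]
carton 0.86 [0.606 0.021 0.003]
flask 0.97 [ 0.375 -0.111  0.003]
flask 0.84 [ 0.585 -0.094  0.008]
flask 0.53 [ 0.598 -0.036  0.   ]
stand 0.67 [ 0.465  0.29  -0.001]
side_tray 0.64 [ 0.485 -0.321  0.001]
display_tray 0.61 [ 0.57  -0.033 -0.002]
tin_a 0.79 [0.521 0.063 0.006]
side [[435.9, 0.0, 282.8], [0.0, 435.9, 206.2], [0.0, 0.0, 1.0]] [-0.009  0.     0.     0.     0.   ] [[-0.99, -0.143, -0.009], [-0.083, 0.623, -0.778], [0.117, -0.769, -0.629]] [0.515 0.065 0.868]
tester 0.62 [ 0.596 -0.033  0.002]
bottle 0.84 [ 0.529 -0.025  0.001]
bottle 0.54 [ 0.481 -0.317  0.   ]
carton 0.95 [0.607 0.021 0.005]
carton 0.16 [ 0.5   -0.105  0.005]
flask 0.85 [ 0.588 -0.092  0.003]
flask 0.7 [ 0.372 -0.112  0.001]
stand 0.87 [0.461 0.284 0.003]
side_tray 0.96 [ 0.481 -0.316 -0.002]
side_tray 0.61 [ 0.597 -0.033  0.004]
display_tray 0.97 [ 0.569 -0.03   0.001]
display_tray 0.29 [0.527 0.061 0.004]
tin_a 0.98 [0.524 0.063 0.004]
tin_a 0.81 [ 0.501 -0.106  0.005]
```

View pics/top0.png

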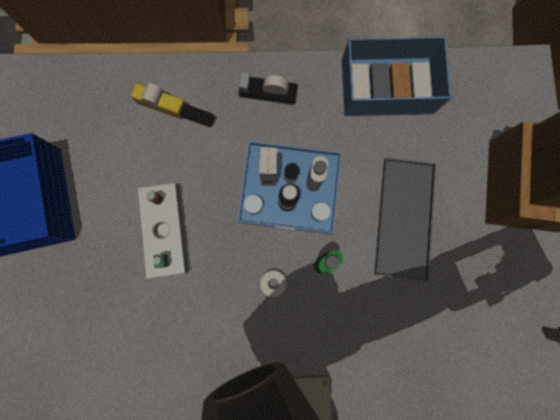

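View pics/side0.png

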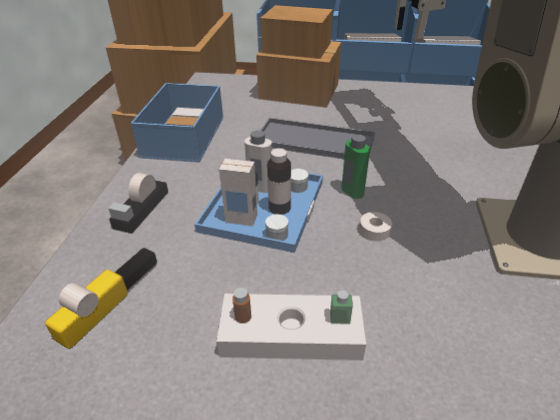

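Top view: carton at (269,164), grey flask at (319,168), bottle at (289,195), tester at (292,171). There are two flask candidates. The green one at (330,262) stands outside the tray and is a look-alike. The grey one at (319,168) is in the tray beside the tester, so it is the one meant. Next I measure poses and yaws.

```bash
cat > h.py <<'E'
from plant import *
import cv2,numpy as np
def cam(n):
    m=camera_model(n);return np.array(m["intrinsics"]),np.array(m["dist_coeffs"]),np.array(m["R"]),np.array(m["t"])
def cloud(n,d,mask):
    K,D,R,t=cam(n);v,u=np.nonzero(mask&(d>0))
    p=cv2.undistortPoints(np.stack([u,v],1).astype(float)[:,None],K,D)[:,0];z=d[v,u]
    return (np.c_[p*z[:,None],z]-t)@R
def spots(q,n,k=2):
    K,D,R,t=cam(n);return [(round(o["conf"],2),np.round(R.T@(np.array(o["point"])-t),4)) for o in spot_point(q,n)[:k]]
def rect(P):
    c,(a,b),g=cv2.minAreaRect((P[:,:2]*1000).astype(np.float32));return np.round(c,1),np.round((a,b),1),round(g,1)
E
cat > m.py <<'E'
from h import *
zs=dict(bottle=(.13,.16),carton=(.12,.16),flask=(.13,.16),tester=(.065,.09),stand=(.036,.048),side_tray=(.0,.03),display_tray=(.012,.03))
for n in("top","side"):
    im,d=read_camera(n)
    for q,(a,b) in zs.items():
        for o in cut_out(q,n)[:2]:
            if o["conf"]<.4: continue
            P=cloud(n,d,cv2.erode(o["mask"].astype(np.uint8),np.ones((2,2)))>0);T=P[(P[:,2]>a)&(P[:,2]<b)]
            if len(T)>8: print(n,q,round(o["conf"],2),len(T),rect(T),'ztop',np.round(np.percentile(P[:,2],95),3),'body',rect(P[P[:,2]>.03]) if (P[:,2]>.03).sum()>5 else '')
    for q in ("tester","bottle","carton","flask","stand"): print(n,q,spots(q,n))
im,d=read_camera("top");cv2.imwrite("pics/c1.png",cv2.resize(im[130:290,130:450],None,fx=2.5,fy=2.5,interpolation=cv2.INTER_CUBIC))
E
python3 m.py
```

```text
top carton 0.98 410 (array([603.3,  22.4]), array([35.1, 58.3]), 85.3) ztop 0.141 body (array([603. ,  22.4]), array([35.2, 58.9]), 85.0)
top flask 0.73 152 (array([ 376.6, -108.9]), array([28.8, 27.8]), 88.6) ztop 0.142 body (array([ 374.6, -108. ]), array([36.4, 56.8]), 41.9)
top flask 0.57 152 (array([585.7, -91.8]), array([29.3, 27.5]), 41.8) ztop 0.145 body (array([584.6, -91.8]), array([35.8, 57.1]), 76.7)
top tester 0.69 155 (array([593.6, -33.1]), array([31.4, 30.5]), 88.9) ztop 0.081 body (array([593.6, -33.1]), array([31.4, 30.5]), 88.9)
top stand 0.63 2812 (array([465.4, 285.6]), array([219.3,  90.1]), 6.5) ztop 0.087 body (array([465.4, 285.5]), array([219.3,  90.1]), 6.5)
top side_tray 0.95 6062 (array([ 480.7, -321.1]), array([130.6, 299.4]), 81.5) ztop 0.018 body 
top side_tray 0.47 348 (array([463.4, 277.2]), array([213.7,  74. ]), 6.3) ztop 0.087 body (array([463.9, 284.9]), array([216.1,  89.2]), 6.5)
top display_tray 0.77 571 (array([566.3, -30.7]), array([237.9, 213.4]), 81.3) ztop 0.022 body (array([5.789e+02, 4.000e-01]), array([ 33.9, 192.8]), 26.4)
top tester 
[... 1068 characters left out ...]
:,2]>a)&(P[:,2]<b)]
  File "h.py", line 7, in cloud
    p=cv2.undistortPoints(np.stack([u,v],1).astype(float)[:,None],K,D)[:,0];z=d[v,u]
      ~~~~~~~~~~~~~~~~~~~^^^^^^^^^^^^^^^^^^^^^^^^^^^^^^^^^^^^^^^^^^^^^
cv2.error: OpenCV(4.12.0) /io/opencv/modules/calib3d/src/undistort.dispatch.cpp:347: error: (-215:Assertion failed) CV_IS_MAT(_src) && CV_IS_MAT(_dst) && (_src->rows == 1 || _src->cols == 1) && (_dst->rows == 1 || _dst->cols == 1) && _src->cols + _src->rows - 1 == _dst->rows + _dst->cols - 1 && (CV_MAT_TYPE(_src->type) == CV_32FC2 || CV_MAT_TYPE(_src->type) == CV_64FC2) && (CV_MAT_TYPE(_dst->type) == CV_32FC2 || CV_MAT_TYPE(_dst->type) == CV_64FC2) in function 'cvUndistortPointsInternal'
```

Request:
apply_moves --commands '[0,3,4,0,0,0,8,4,6,0,0,0,-0.15,8,4,6,0,0,0,-0.15,8,4,6,0,0,0,-0.14,8,4,6,0,0,0,0,8]' --squeeze 15

```text
t: 2.42
tool_pos: [0.396, -0.3017, 0.2593]
orientation: [-3.141, 0.029, -0.005]
force: [1.9, -0.5, -0.8]
opening: 0.0802
```

Run:
```python
from h import *
im,d=read_camera("top");cv2.imwrite("pics/c1.png",cv2.resize(im[130:290,130:450],None,fx=2.5,fy=2.5,interpolation=cv2.INTER_CUBIC))
read_camera("side")
for n in("top","side"):
    for q in ("tester","bottle","carton","flask","stand"): print(n,q,spots(q,n))
print(read_state()["t"])
```

```text
top tester [(0.59, array([ 0.5949, -0.035 ,  0.0022]))]
top bottle [(0.73, array([ 0.5315, -0.0221,  0.0054]))]
top carton [(0.82, array([0.602 , 0.0217, 0.0041]))]
top flask [(0.83, array([ 0.5887, -0.0981,  0.0075])), (0.71, array([ 0.3782, -0.112 ,  0.0022]))]
top stand [(0.71, array([0.4644, 0.2875, 0.0006])), (0.42, array([ 0.597 , -0.0352,  0.0041]))]
side tester [(0.51, array([ 0.5947, -0.0313,  0.0055]))]
side bottle [(0.98, array([ 0.5312, -0.0244,  0.0022]))]
side carton [(0.86, array([0.6023, 0.0205, 0.0059]))]
side flask [(0.87, array([ 0.5844, -0.0915,  0.007 ])), (0.58, array([ 0.3732, -0.1135, -0.001 ]))]
side stand [(0.73, array([0.4644, 0.2851, 0.0041])), (0.73, array([ 0.5293, -0.0244,  0.0008]))]
3.025
```

View pics/c1.png

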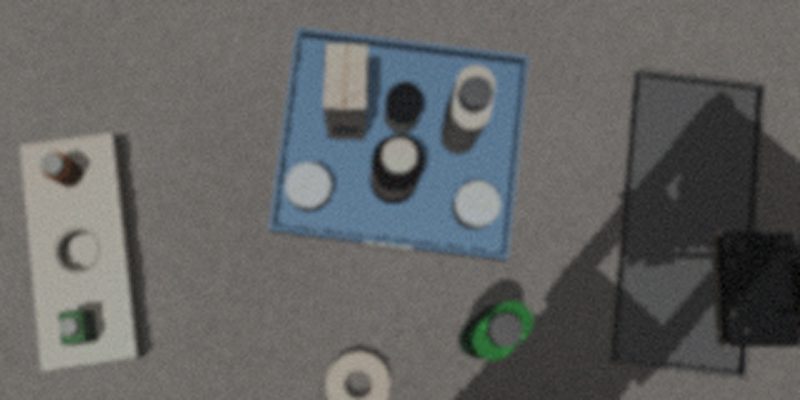

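Request:
apply_moves --commands '[4,6,0,0,0,-0.13,8,4,6,0,0,0,0,8,3,6,0,0,0,0,8,2.5,6,0,0,0,0,8,0,3,0,0,0,0,8,0,0,0,0,0,0,8]'

```text
t: 3.78
tool_pos: [0.5191, -0.0511, 0.2583]
orientation: [-3.131, 0.253, -0.003]
force: [-0.3, -0.3, 0.3]
opening: 0.0801
```

The enlarged crop shows the grey flask (473,95) in the tray, next to the tester. The green one (505,325) is outside and stays. Bottle first.

Request:
apply_moves --commands '[1.2,2.8,0,0,0,0,8,0,0,0,0,0,0,8,0,0,-5,0,0,0,8,0,0,-3,0,0,0,8,0,0,0,0,0,0,8]'

```text
t: 4.4
tool_pos: [0.5312, -0.0305, 0.1774]
orientation: [3.127, -0.261, 0.006]
force: [0.3, -0.7, 0.9]
opening: 0.0799
```

Request:
apply_moves --commands '[0,0.7,0,0,0,0,8,0,0,0,0,0,0,8]'

```text
t: 4.65
tool_pos: [0.5322, -0.025, 0.1802]
orientation: [3.126, -0.265, 0.011]
force: [0.3, -1.0, 0.5]
opening: 0.0799
```

Request:
apply_moves --commands '[0,0.1,-4,0,0,0,8,0,0,-4,0,0,0,8,0,0,-1.5,0,0,0,8,0,0,0,0,0,0,4.5,0,0,0,0,0,0,4,0,0,0,0,0,0,4,0,0,0,0,0,0,4]' --squeeze 20

```text
t: 5.52
tool_pos: [0.5401, -0.0252, 0.0951]
orientation: [3.125, -0.263, 0.04]
force: [0.0, 0.0, -2.4]
opening: 0.0472
```

Request:
apply_moves --commands '[0,0,0,0,0,0,7,0,0,0,0,0,0,7,-0.9,0.2,-0.6,0,0.025,0,7,0,0,0,0,0,0,7]'

```text
t: 6.02
tool_pos: [0.5306, -0.0231, 0.0893]
orientation: [3.123, -0.263, -0.001]
force: [-0.3, -0.5, 0.1]
opening: 0.0698
```

```bash
cat > st.py <<'E'
from plant import *
from scipy.spatial.transform import Rotation as Ro
import numpy as np,sys
# usage: st.py [yaw_deg] [x y z target]: correction rotvec and shift in cm
s=read_state();R=Ro.from_rotvec(s["orientation"]);z=R.as_matrix()[:,2];x=R.as_matrix()[:,0]
y=float(sys.argv[1]) if len(sys.argv)>1 else -9
T=Ro.from_euler("z",y,degrees=True)*Ro.from_rotvec([np.pi,0,0])
if (T.as_matrix()[:,0]@x)<0: T=T*Ro.from_euler("z",np.pi)
print("t",round(s["t"],2),"pos",np.round(s["tool_pos"],4),"yaw",round(np.degrees(np.arctan2(x[1],x[0])),1),"corr",np.round((T*R.inv()).as_rotvec(),3),"open",round(s["opening"],4),"F",np.round(s["force"],1))
if len(sys.argv)>4: print("shift cm",np.round((np.array(sys.argv[2:5],float)-s["tool_pos"])*100,2))
E
python3 st.py -9 .531 -.0235 .085
```

```text
t 6.03 pos [ 0.5306 -0.0231  0.0893] yaw -9.6 corr [ 0.008 -0.001  0.011] open 0.0698 F [-0.3 -0.5  0.1]
shift cm [ 0.04 -0.04 -0.43]
```

Request:
apply_moves --commands '[0,0,-0.4,0,0,0,7,0,0,0,0,0,0,4,0,0,0,0,0,0,4,0,0,0,0,0,0,4,0,0,2,0,0,0,4,0,0,4,0,0,0,4,0,0,5,0,0,0,4,0,0,5,0,0,0,4]' --squeeze 25

```text
t: 7.02
tool_pos: [0.5245, -0.0223, 0.2413]
orientation: [3.124, -0.263, -0.025]
force: [1.3, -0.9, -1.6]
opening: 0.0474
```

```bash
python3 st.py -9 .57 -.332 .25
```

```text
t 7.03 pos [ 0.5245 -0.0223  0.2413] yaw -9.6 corr [ 0.006 -0.016  0.011] open 0.0474 F [ 1.3 -0.9 -1.6]
shift cm [  4.55 -30.97   0.87]
```

Request:
apply_moves --commands '[1,-5,0.5,0,-0.01,0.01,4,1,-5,0,0,0,0,4,1,-5,0,0,0,0,4,1,-5,0,0,0,0,4,0.5,-5,0,0,0,0,4,0,-5,0,0,0,0,4,0,0,0,0,0,0,4,0,0,0,0,0,0,4]'

```text
t: 8.02
tool_pos: [0.5712, -0.3307, 0.2493]
orientation: [3.128, -0.243, 0.001]
force: [-0.1, 0.3, -2.8]
opening: 0.0478
```

```bash
python3 st.py -9 .57 -.332 .09
```

```text
t 8.03 pos [ 0.5712 -0.3307  0.2493] yaw -8.9 corr [ 0.005  0.    -0.002] open 0.0478 F [-0.1  0.3 -2.8]
shift cm [ -0.12  -0.13 -15.93]
```

Request:
apply_moves --commands '[0,0,-4,0,0,0,4,0,0,-4,0,0,0,4,0,0,-4,0,0,0,4,0,0,-2,0,0,0,4,0,0,0,0,0,0,4]'

```text
t: 8.65
tool_pos: [0.5725, -0.3247, 0.1078]
orientation: [3.128, -0.233, 0.005]
force: [-0.3, -0.2, -2.2]
opening: 0.0477
```

```bash
python3 st.py -9 .57 -.332 .087
```

```text
t 8.65 pos [ 0.5725 -0.3247  0.1078] yaw -8.5 corr [ 0.005  0.003 -0.008] open 0.0477 F [-0.3 -0.2 -2.2]
shift cm [-0.25 -0.73 -2.08]
```

Request:
apply_moves --commands '[0,-0.7,-1.2,0,0,0,4,0,0,-0.6,0,0,0,4,0,0,-0.4,0,0,0,4,0,0,0,0,0,0,4]'

```text
t: 9.15
tool_pos: [0.5753, -0.3338, 0.0897]
orientation: [3.124, -0.233, 0.015]
force: [-0.9, 0.2, -1.9]
opening: 0.0479
```

```bash
python3 st.py -9 .57 -.332 .086
```

```text
t 9.15 pos [ 0.5753 -0.3338  0.0897] yaw -8.5 corr [ 0.009  0.009 -0.009] open 0.0479 F [-0.9  0.2 -1.9]
shift cm [-0.53  0.18 -0.37]
```

Request:
apply_moves --commands '[-0.3,0,-0.3,0,0.01,0,4,0,0,-0.2,0,0,0,4,0,0,0,0,0,0,4]'

```text
t: 9.52
tool_pos: [0.5725, -0.3341, 0.0853]
orientation: [3.123, -0.232, 0.0]
force: [-0.1, -0.9, -1.5]
opening: 0.0475
```

```bash
python3 st.py -9 .57 -.332 .086
```

```text
t 9.53 pos [ 0.5725 -0.3341  0.0853] yaw -8.5 corr [ 0.01  -0.001 -0.008] open 0.0475 F [-0.1 -0.9 -1.5]
shift cm [-0.25  0.21  0.07]
```

Request:
apply_moves --commands '[0,0,-0.15,0,0,0,4,0,0,0,0,0,0,5.5,0,0,0,0,0,0,8,0,0,0,0,0,0,8,0.1,0,4,0,0,0,8,0.2,0,5,0,0,0,8,0.2,0,5,0,0,0,8,0,0,0,0,0,0,8]'

```text
t: 10.52
tool_pos: [0.5773, -0.3338, 0.2284]
orientation: [3.123, -0.233, 0.001]
force: [0.1, 0.0, 0.2]
opening: 0.0804
```

```bash
python3 st.py -5 .603 .0215 .25
```

```text
t 10.53 pos [ 0.5773 -0.3338  0.2284] yaw -8.5 corr [0.01  0.    0.061] open 0.0804 F [0.1 0.  0.2]
shift cm [ 2.57 35.53  2.16]
```

Request:
apply_moves --commands '[0.4,5.2,1,0.01,0,0.03,8,0.4,5.2,0,0,0,0.03,8,0.4,5.2,0,0,0,0,8,0.4,5.2,0,0,0,0,8,0.4,5.2,0,0,0,0,8,0.4,5.2,0,0,0,0,8,0,3.6,0,0,0,0,8,0,0,0,0,0,0,8]'

```text
t: 11.52
tool_pos: [0.5966, 0.0245, 0.2294]
orientation: [-3.137, 0.14, 0.014]
force: [0.6, -0.1, 0.1]
opening: 0.0799
```

```bash
python3 st.py -5 .603 .0215 .25
```

```text
t 11.53 pos [0.5966 0.0245 0.2294] yaw -5.1 corr [-0.002 -0.009  0.002] open 0.0799 F [ 0.6 -0.1  0.1]
shift cm [ 0.64 -0.3   2.06]
```

Request:
apply_moves --commands '[0.5,-0.3,-3,0,-0.01,0,8,0,0,-3,0,0,0,8,0,0,0,0,0,0,8]'

```text
t: 11.9
tool_pos: [0.6007, 0.0194, 0.166]
orientation: [-3.138, 0.14, 0.002]
force: [0.2, 0.3, -0.2]
opening: 0.0801
```

```bash
python3 st.py -5 .603 .0215 .095
```

```text
t 11.9 pos [0.6007 0.0194 0.166 ] yaw -5.1 corr [-0.001 -0.001  0.002] open 0.0801 F [ 0.2  0.3 -0.2]
shift cm [ 0.23  0.21 -7.1 ]
```

Request:
apply_moves --commands '[0,0.2,-3,0,0,0,7,0,0,-3,0,0,0,7,0,0,-1,0,0,0,7,0,0,0,0,0,0,7]'

```text
t: 12.4
tool_pos: [0.6032, 0.0182, 0.0992]
orientation: [3.138, -0.145, 0.006]
force: [-0.2, -0.2, 0.3]
opening: 0.0702
```

```bash
python3 st.py -5 .603 .0215 .095
```

```text
t 12.4 pos [0.6032 0.0182 0.0992] yaw -5.3 corr [0.    0.004 0.005] open 0.0702 F [-0.2 -0.2  0.3]
shift cm [-0.02  0.33 -0.42]
```

Request:
apply_moves --commands '[0,0.35,-0.3,0,0,0,7,0,0,0,0,0,0,7,0,0,0,0,0,0,4,0,0,0,0,0,0,3,0,0,0,0,0,0,3,0,0,0,0,0,0,3]'

```text
t: 13.15
tool_pos: [0.6059, 0.0218, 0.1009]
orientation: [3.138, -0.145, 0.016]
force: [0.1, -0.5, 0.6]
opening: 0.0378
```

```bash
python3 st.py -5 .603 .0215 .095
```

```text
t 13.15 pos [0.6059 0.0218 0.1009] yaw -5.3 corr [0.001 0.01  0.005] open 0.0378 F [ 0.1 -0.5  0.6]
shift cm [-0.29 -0.03 -0.59]
```

Request:
apply_moves --commands '[0,0,2,0,0,0,3,0,0,4,0,0,0,3,0,0,5,0,0,0,3,0,0,5,0,0,0,3,0,-2,1,0,0,0,3]'

```text
t: 13.78
tool_pos: [0.6031, 0.0022, 0.2785]
orientation: [3.138, -0.142, 0.013]
force: [0.9, -0.4, -2.5]
opening: 0.0383
```

```bash
python3 st.py -5 .481 -.319 .25
```

```text
t 13.78 pos [0.6031 0.0022 0.2785] yaw -5.2 corr [0.001 0.008 0.003] open 0.0383 F [ 0.9 -0.4 -2.5]
shift cm [-12.21 -32.12  -2.85]
```

Request:
apply_moves --commands '[-2,-5.4,0,0,0.008,0,3,-2,-5.4,0,0,0,0,3,-2,-5.4,0,0,0,0,3,-2,-5.4,0,0,0,0,3,-2,-5.3,0,0,0,0,3,-2,-5.3,0,0,0,0,3,0,0,-1,0,0,0,3,0,0,-1,0,0,0,3]'

```text
t: 14.78
tool_pos: [0.4727, -0.3346, 0.255]
orientation: [-3.138, 0.148, 0.007]
force: [-0.0, -0.3, -2.0]
opening: 0.0384
```

```bash
python3 st.py -7 .483 -.319 .115
```

```text
t 14.78 pos [ 0.4727 -0.3346  0.255 ] yaw -5.4 corr [-0.    -0.005 -0.028] open 0.0384 F [-0.  -0.3 -2. ]
shift cm [  1.03   1.56 -14.  ]
```

Request:
apply_moves --commands '[0.8,1.4,-4,0,-0.005,0,3,0,0,-4,0,0,0,3,0,0,-4,0,0,0,3,0,0,-1.5,0,0,0,3,0,0,0,0,0,0,3]'

```text
t: 15.4
tool_pos: [0.4809, -0.314, 0.1133]
orientation: [-3.135, 0.137, 0.004]
force: [-0.5, -0.6, -0.5]
opening: 0.0378
```

```bash
python3 st.py -5.3 .483 -.319 .1009
```

```text
t 15.4 pos [ 0.4809 -0.314   0.1133] yaw -5.0 corr [-0.003 -0.002 -0.005] open 0.0378 F [-0.5 -0.6 -0.5]
shift cm [ 0.21 -0.5  -1.24]
```

Request:
apply_moves --commands '[0.1,-0.4,-0.7,0,0,0,3,0,0,-0.4,0,0,0,3,0,0,0,0,0,0,3,0,0,0,0,0,0,3]'

```text
t: 15.9
tool_pos: [0.4847, -0.3202, 0.1067]
orientation: [3.137, -0.137, 0.006]
force: [-0.7, -0.6, -1.7]
opening: 0.038
```

```bash
python3 st.py -5.3 .483 -.319 .1009
```

```text
t 15.9 pos [ 0.4847 -0.3202  0.1067] yaw -5.0 corr [ 0.002  0.004 -0.005] open 0.038 F [-0.7 -0.6 -1.7]
shift cm [-0.17  0.12 -0.58]
```

Request:
apply_moves --commands '[-0.1,0,-0.5,0,0.004,0,3,0,0,-0.3,0,0,0,3,0,0,-0.1,0,0,0,3,0,0,0,0,0,0,3]'

```text
t: 16.4
tool_pos: [0.4849, -0.3208, 0.1011]
orientation: [3.135, -0.137, 0.004]
force: [0.6, 0.0, -2.0]
opening: 0.0382
```

```bash
python3 st.py -5.3 .483 -.319 .1009
```

```text
t 16.4 pos [ 0.4849 -0.3208  0.1011] yaw -5.0 corr [ 0.003  0.002 -0.005] open 0.0382 F [ 0.6  0.  -2. ]
shift cm [-0.19  0.18 -0.02]
```

Request:
apply_moves --commands '[0,0,-0.2,0,0,0,3,0,0,0,0,0,0,3,0,0,0,0,0,0,4.5,0,0,0,0,0,0,7,0,0,0,0,0,0,8,0,0,4,0,0,0,8,0.2,1,5,0,0,0,8,0.2,3,4,0,0,0,8]'

```text
t: 17.4
tool_pos: [0.4859, -0.2797, 0.228]
orientation: [-3.137, 0.141, 0.008]
force: [1.1, 0.1, -0.1]
opening: 0.0795
```

```bash
python3 st.py -10 .587 -.094 .25
python3 - <<'E'
from h import *
im,d=read_camera("top");read_camera("side")
cv2.imwrite("pics/c2.png",cv2.resize(im[100:320,220:460],None,fx=2.5,fy=2.5))
o=[o for o in cut_out("flask","top")]
for a in o:
    P=cloud("top",d,cv2.erode(a["mask"].astype(np.uint8),np.ones((2,2)))>0) if a["mask"].sum()>20 else None
    if P is None: continue
    B=P[(P[:,2]>.105)&(P[:,2]<.128)];C=P[P[:,2]>.132]
    print(a["conf"],rect(P),len(B),rect(B) if len(B)>5 else '',rect(C) if len(C)>5 else '')
for n in("top","side"):
    for q in("flask","carton","bottle"):print(n,q,spots(q,n))
E
```

```text
t 17.4 pos [ 0.4859 -0.2797  0.228 ] yaw -5.2 corr [-0.002 -0.005 -0.085] open 0.0795 F [ 1.1  0.1 -0.1]
shift cm [10.11 18.57  2.2 ]
0.96 (array([ 375.4, -108. ]), array([36.1, 57.9]), 38.3) 230 (array([ 375.2, -108.2]), array([35.6, 57.8]), 38.3) (array([ 376.6, -109.2]), array([28.5, 27.8]), 88.5)
0.89 (array([592.8, -98.1]), array([38.6, 76.7]), 61.7) 202 (array([584.4, -92.1]), array([35.8, 56.8]), 77.2) (array([585.8, -91.9]), array([29.1, 27.4]), 43.6)
top flask [(0.82, array([ 0.5879, -0.099 ,  0.0057])), (0.8, array([ 0.378 , -0.1113,  0.0017]))]
top carton [(0.84, array([ 0.4824, -0.3246,  0.0022])), (0.66, array([ 0.4649,  0.2889, -0.0019]))]
top bottle []
side flask [(0.69, array([ 0.5861, -0.0934,  0.0061])), (0.63, array([ 0.3764, -0.1105,  0.0009]))]
side carton [(0.68, array([ 0.4831, -0.3237,  0.005 ]))]
side bottle [(0.94, array([ 0.5731, -0.3368,  0.0078]))]
```

View pics/c2.png

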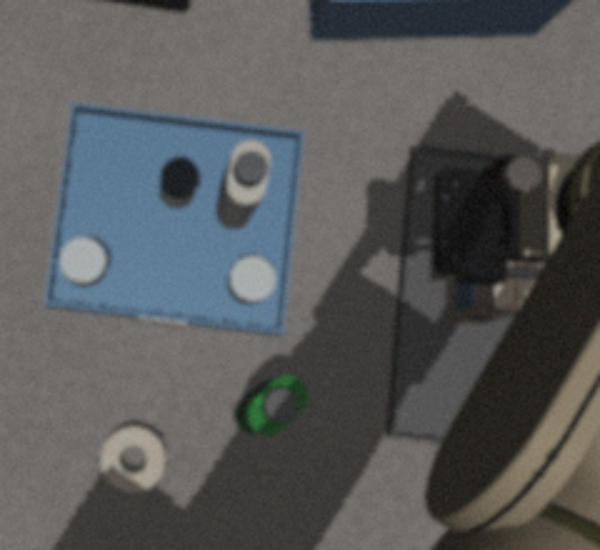

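Both placed packs stand upright in the side tray. The grey flask is at (248,168) in the crop, world (.586,-.093), yaw about -12°.

Request:
apply_moves --commands '[2,4,1,0,0,-0.06,8,2.2,4,0.5,0,0,-0.06,8,2.2,4,0,0,0,0,8,2.2,4,0,0,0,0,8,1.5,2.5,0,0,0,0,8,0,0,0,0,0,0,8,0,0,0,0,0,0,8]'

```text
t: 18.73
tool_pos: [0.585, -0.0914, 0.2317]
orientation: [-3.116, 0.343, 0.031]
force: [1.1, 0.3, 0.4]
opening: 0.0798
```

```bash
python3 st.py -12 .586 -.0935 .25
```

```text
t 18.73 pos [ 0.585  -0.0914  0.2317] yaw -12.5 corr [-0.008 -0.019  0.01 ] open 0.0798 F [1.1 0.3 0.4]
shift cm [ 0.1  -0.21  1.83]
```

Request:
apply_moves --commands '[0,-0.2,-4,0,-0.015,0,8,0,0,-3,0,0,0,8,0,0,0,0,0,0,8]'

```text
t: 19.1
tool_pos: [0.5835, -0.0975, 0.1601]
orientation: [-3.115, 0.349, 0.006]
force: [0.0, 0.5, -0.5]
opening: 0.08
```

```bash
python3 st.py -12 .586 -.0935 .092
```

```text
t 19.1 pos [ 0.5835 -0.0975  0.1601] yaw -12.8 corr [-0.007 -0.003  0.014] open 0.08 F [ 0.   0.5 -0.5]
shift cm [ 0.25  0.4  -6.81]
```

Request:
apply_moves --commands '[0.1,0.4,-3,0,0,0,7.5,0,0.2,-3,0,0,0,7,0,0,-0.8,0,0,0,7,0,0,0,0,0,0,7]'

```text
t: 19.6
tool_pos: [0.5868, -0.0958, 0.0973]
orientation: [-3.116, 0.356, -0.005]
force: [0.2, -0.2, -0.1]
opening: 0.0699
```

```bash
python3 st.py -12 .586 -.0935 .090
```

```text
t 19.6 pos [ 0.5868 -0.0958  0.0973] yaw -13.0 corr [-0.005  0.003  0.018] open 0.0699 F [ 0.2 -0.2 -0.1]
shift cm [-0.08  0.23 -0.73]
```

Request:
apply_moves --commands '[0,0.2,-0.7,0,0,0,7,0,0,0,0,0,0,7,0,0,0,0,0,0,4,0,0,0,0,0,0,3,0,0,0,0,0,0,3,0,0,0,0,0,0,3]'

```text
t: 20.35
tool_pos: [0.5894, -0.0945, 0.0945]
orientation: [-3.117, 0.356, -0.014]
force: [0.5, 1.5, -2.9]
opening: 0.036
```

```bash
python3 st.py -12 .586 -.0935 .090
```

```text
t 20.35 pos [ 0.5894 -0.0945  0.0945] yaw -13.0 corr [-0.004  0.01   0.018] open 0.036 F [ 0.5  1.5 -2.9]
shift cm [-0.34  0.1  -0.45]
```

Request:
apply_moves --commands '[0,0,2,0,0,0,3,0,0,4,0,0,0,3,0,0,5,0,0,0,3,0,0,5,0,0,0,3,0,0,1,0,0,0,3]'

```text
t: 20.98
tool_pos: [0.5865, -0.0938, 0.272]
orientation: [-3.116, 0.356, -0.01]
force: [-0.2, 0.3, -1.0]
opening: 0.0361
```

```bash
python3 st.py -12 .395 -.307 .25
```

```text
t 20.98 pos [ 0.5865 -0.0938  0.272 ] yaw -13.0 corr [-0.004  0.007  0.018] open 0.0361 F [-0.2  0.3 -1. ]
shift cm [-19.15 -21.32  -2.2 ]
```

Request:
apply_moves --commands '[-3.8,-4.2,0,0,0.006,0,3,-3.8,-4.2,0,0,0,0,3,-3.8,-4.2,0,0,0,0,3,-3.8,-4.2,0,0,0,0,3,-3.5,-4,0,0,0,0,3,0,0,-1,0,0,0,3,0,0,-1,0,0,0,3]'

```text
t: 21.85
tool_pos: [0.392, -0.305, 0.2495]
orientation: [-3.116, 0.354, 0.003]
force: [1.8, 0.6, -1.6]
opening: 0.0361
```

```bash
python3 st.py -13 .395 -.307 .25
```

```text
t 21.85 pos [ 0.392  -0.305   0.2495] yaw -13.0 corr [-0.006 -0.001 -0.001] open 0.0361 F [ 1.8  0.6 -1.6]
shift cm [ 0.3  -0.2   0.05]
```

Request:
apply_moves --commands '[0,0,-4,0,0,0,3,0,-0.1,-4,0,0,0,3,0,-0.1,-4,0,0,0,3,0,0,-2,0,0,0,3,0,0,0,0,0,0,3,0,0,0,0,0,0,3]'

```text
t: 22.6
tool_pos: [0.3948, -0.2983, 0.1009]
orientation: [-3.113, 0.337, 0.009]
force: [-0.3, -1.0, -2.4]
opening: 0.0357
```

```bash
python3 st.py -13 .395 -.307 .0945
```

```text
t 22.6 pos [ 0.3948 -0.2983  0.1009] yaw -12.4 corr [-0.011 -0.005 -0.011] open 0.0357 F [-0.3 -1.  -2.4]
shift cm [ 0.02 -0.87 -0.64]
```

Request:
apply_moves --commands '[0,-0.6,0,-0.01,-0.005,-0.01,3,0,0,-0.4,0,0,0,3,0,0,-0.3,0,0,0,3,0,0,-0.2,0,0,0,3,0,0,0,0,0,0,3]'

```text
t: 23.22
tool_pos: [0.3968, -0.306, 0.0946]
orientation: [3.119, -0.354, 0.008]
force: [1.5, 0.3, -1.9]
opening: 0.0359
```

```bash
python3 st.py -13 .395 -.307 .0945
```

```text
t 23.23 pos [ 0.3968 -0.306   0.0946] yaw -13.0 corr [ 0.003  0.005 -0.001] open 0.0359 F [ 1.5  0.3 -1.9]
shift cm [-0.18 -0.1  -0.01]
```

Request:
apply_moves --commands '[0,0,-0.2,0,0,0,3,0,0,0,0,0,0,3,0,0,0,0,0,0,4.5,0,0,0,0,0,0,7,0,0,0,0,0,0,8,0,0,4,0,0,0,8,0.2,1,5,0,0,0,8,2,3,4,0,0,0,8]'

```text
t: 24.22
tool_pos: [0.4166, -0.2652, 0.2237]
orientation: [-3.12, 0.36, -0.0]
force: [0.5, 0.9, -0.2]
opening: 0.0795
```

```bash
python3 st.py -8 .595 -.034 .18
```

```text
t 24.23 pos [ 0.4166 -0.2652  0.2237] yaw -13.2 corr [-0.001  0.     0.09 ] open 0.0795 F [ 0.5  0.9 -0.2]
shift cm [17.84 23.12 -4.37]
```

Now the tester. I'll stop short of the tray and take one clear look first.

Request:
apply_moves --commands '[3,4,0,0,0,0.09,8,3,4,0,0,0,0,8,3,4,0,0,0,0,8,0,0,0,0,0,0,8]'

```text
t: 24.72
tool_pos: [0.5119, -0.1417, 0.2295]
orientation: [3.131, -0.214, 0.015]
force: [-0.3, -0.7, -1.0]
opening: 0.08
```

```bash
python3 st.py -8 .595 -.034 .15
python3 - <<'E'
from h import *
for n in("top","side"):
    im,d=read_camera(n)
    cv2.imwrite(f"pics/{n}3.png",im)
    for o in cut_out("tester",n)[:2]:
        P=cloud(n,d,o["mask"])
        if len(P)>10:
            T=P[(P[:,2]>.068)&(P[:,2]<.09)]
            print(n,round(o["conf"],2),len(T),rect(T) if len(T)>5 else '')
    for q in("tester","flask","carton","bottle","stand"):print(n,q,spots(q,n))
E
```

```text
t 24.73 pos [ 0.5119 -0.1417  0.2295] yaw -7.8 corr [ 0.004  0.009 -0.003] open 0.08 F [-0.3 -0.7 -1. ]
shift cm [ 8.31 10.77 -7.95]
top 0.69 0 
top 0.63 170 (array([595. , -30.8]), array([31.2, 33.1]), 87.6)
top tester [(0.67, array([ 0.5982, -0.0367,  0.0046]))]
top flask [(0.79, array([ 0.3934, -0.3115,  0.0058]))]
top carton [(0.71, array([ 0.4829, -0.3223,  0.0029]))]
top bottle []
top stand [(0.9, array([ 0.4664,  0.2897, -0.0007]))]
side 0.88 186 (array([597.3, -29.1]), array([34.2, 34.1]), 9.5)
side tester [(0.58, array([ 0.5953, -0.034 ,  0.0059]))]
side flask [(0.96, array([ 0.3929, -0.3088,  0.0051])), (0.77, array([ 0.3712, -0.1092,  0.0012]))]
side carton [(0.94, array([ 0.484 , -0.3258,  0.0068]))]
side bottle [(0.87, array([ 0.5738, -0.3356,  0.0016]))]
side stand [(0.94, array([0.4639, 0.2848, 0.0027]))]
```

View pics/side3.png

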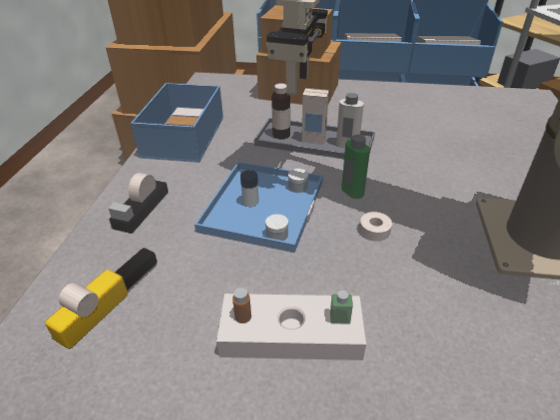

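The side picture shows all three packs upright in the side tray at (281,112), (315,117) and (349,120). The tester stands free at (250,188).

Request:
apply_moves --commands '[4,5,-3,0,0.009,0,7,4,5,-3,0,0,0,7,0.3,0.8,0,0,0,0,7,0,0,0,0,0,0,7]'

```text
t: 25.92
tool_pos: [0.5876, -0.0454, 0.1751]
orientation: [3.127, -0.225, 0.004]
force: [-0.7, 0.3, 0.6]
opening: 0.07
```

```bash
python3 st.py -8 .595 -.034 .040
```

```text
t 25.93 pos [ 0.5876 -0.0454  0.1751] yaw -8.2 corr [0.007 0.002 0.004] open 0.07 F [-0.7  0.3  0.6]
shift cm [  0.74   1.14 -13.51]
```

Request:
apply_moves --commands '[0.6,1.3,-4,0,0,0,7,0,0,-4,0,0,0,7,0,0,0,0,0,0,7]'

```text
t: 26.3
tool_pos: [0.5946, -0.0358, 0.0979]
orientation: [3.125, -0.229, 0.013]
force: [-0.6, -0.7, 0.3]
opening: 0.0699
```

```bash
python3 st.py -8 .595 -.034 .040
```

```text
t 26.3 pos [ 0.5946 -0.0358  0.0979] yaw -8.4 corr [0.009 0.008 0.007] open 0.0699 F [-0.6 -0.7  0.3]
shift cm [ 0.04  0.18 -5.79]
```

Request:
apply_moves --commands '[-0.3,0.2,-3,0.005,0.006,0,7,-0.2,0,-2.6,0,0.005,0,7,0,0,0,0,0,0,7,0,0,0,0,0,0,7]'

```text
t: 26.8
tool_pos: [0.5951, -0.0385, 0.0526]
orientation: [3.127, -0.235, 0.017]
force: [-0.1, 0.0, 0.5]
opening: 0.0702
```

```bash
python3 st.py -8 .595 -.034 .040
```

```text
t 26.8 pos [ 0.5951 -0.0385  0.0526] yaw -8.6 corr [0.006 0.01  0.01 ] open 0.0702 F [-0.1  0.   0.5]
shift cm [-0.01  0.45 -1.26]
```

Request:
apply_moves --commands '[0,0.5,-1.2,0.006,0.012,0,7,0,0,0,0,0,0,7,0,0,0,0,0,0,7]'

```text
t: 27.18
tool_pos: [0.5976, -0.0338, 0.0438]
orientation: [3.132, -0.236, 0.005]
force: [-0.8, -0.5, -0.4]
opening: 0.0701
```

```bash
python3 st.py -8 .595 -.034 .040
```

```text
t 27.18 pos [ 0.5976 -0.0338  0.0438] yaw -8.6 corr [0.001 0.003 0.011] open 0.0701 F [-0.8 -0.5 -0.4]
shift cm [-0.26 -0.02 -0.38]
```

Request:
apply_moves --commands '[-0.15,0,-0.3,0,0.003,0,7,0,0,0,0,0,0,4,0,0,0,0,0,0,3,0,0,0,0,0,0,3,0,0,0,0,0,0,3]'

```text
t: 27.8
tool_pos: [0.5959, -0.0336, 0.0407]
orientation: [3.132, -0.235, -0.001]
force: [0.4, -0.2, 1.3]
opening: 0.0355
```

```bash
python3 st.py -8 .595 -.034 .040
```

```text
t 27.8 pos [ 0.5959 -0.0336  0.0407] yaw -8.6 corr [ 0.001 -0.     0.01 ] open 0.0355 F [ 0.4 -0.2  1.3]
shift cm [-0.09 -0.04 -0.07]
```

Request:
apply_moves --commands '[0,0,2,0,0,0,3,0,0,4,0,0,0,3,0,0,4,0,0,0,3,0,0,2,0,0,0,3,0,0,0,0,0,0,3]'

```text
t: 28.42
tool_pos: [0.5956, -0.0336, 0.1696]
orientation: [3.132, -0.235, 0.003]
force: [0.4, 0.4, 0.1]
opening: 0.0357
```

```bash
python3 st.py -8 .4655 .2865 .15
```

```text
t 28.43 pos [ 0.5956 -0.0336  0.1696] yaw -8.6 corr [0.001 0.002 0.01 ] open 0.0357 F [0.4 0.4 0.1]
shift cm [-13.01  32.01  -1.96]
```

Run:
```python
from h import *
for n in("top","side"):
    im,d=read_camera(n)
    P=cloud(n,d,d>0);L=P[(abs(P[:,0]-.465)<.13)&(abs(P[:,1]-.286)<.07)]
    T=L[(L[:,2]>.036)&(L[:,2]<.048)];print(n,len(T),rect(T))
    B=L[(np.hypot(L[:,0]-.465,L[:,1]-.286)<.03)];print(' ztop',np.median(T[:,2]),' bore floor',B[(B[:,2]<.02)].mean(0) if (B[:,2]<.02).any() else None,(B[:,2]<.02).sum(), rect(B[B[:,2]<.037]))
    K,D,R,t=cam(n)
    # image of stand plane rectified: 0.5mm/px around bore at z=.042
    g=np.arange(-.035,.035,.0005);X,Y=np.meshgrid(.465+g,.286+g);W=np.stack([X.ravel(),Y.ravel(),np.full(X.size,.042)],1)
    uv=cv2.projectPoints(W,cv2.Rodrigues(R)[0],t,K,D)[0].reshape(*X.shape,2).astype(np.float32)
    r=cv2.remap(im,uv[...,0],uv[...,1],cv2.INTER_CUBIC);cv2.imwrite(f"pics/b_{n}.png",cv2.resize(r,None,fx=2.5,fy=2.5))
a=cv2.imread("pics/b_top.png");b=cv2.imread("pics/b_side.png");cv2.imwrite("pics/b.png",np.hstack([a,b]))
```

```text
top 2897 (array([465.5, 286.3]), array([219.6,  91.2]), 6.5)
 ztop 0.04205103883067756  bore floor [0.46676235 0.290423   0.0140794 ] 148 (array([466.9, 290.6]), array([30.8, 34.9]), 87.8)
side 5858 (array([465.5, 288.1]), array([220.5,  93.6]), 6.8)
 ztop 0.042414014412843544  bore floor [0.46667988 0.27720683 0.01513263] 199 (array([466.6, 277.7]), array([36.1, 21. ]), 0.7)
```

View pics/b.png

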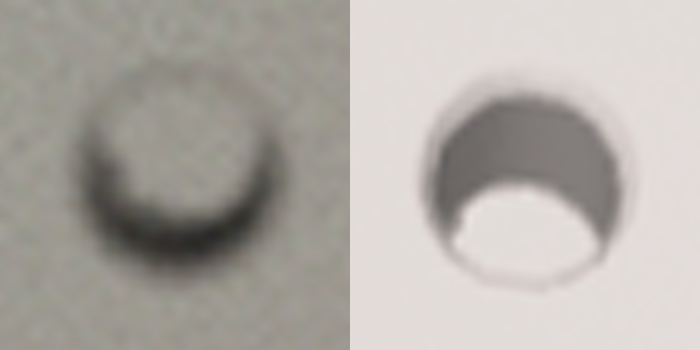

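Request:
apply_moves --commands '[-2,5.2,0.5,0,0,0,3,-2,5.2,0,0,0,0,3,-2,5.2,0,0,0,0,3,-2,5.2,0,0,0,0,3,-2,5.2,0,0,0,0,3,-2,5,0,0,0,0,3,-0.5,1,0,0,0,0,3,0,0,0,0,0,0,3]'

```text
t: 29.52
tool_pos: [0.457, 0.292, 0.1589]
orientation: [3.125, -0.239, -0.031]
force: [0.9, -0.2, -1.7]
opening: 0.0356
```

```bash
python3 st.py -8 .4655 .286 .09
```

```text
t 29.52 pos [0.457  0.292  0.1589] yaw -8.8 corr [ 0.006 -0.02   0.013] open 0.0356 F [ 0.9 -0.2 -1.7]
shift cm [ 0.85 -0.6  -6.89]
```

Request:
apply_moves --commands '[0.9,-0.6,-2,0.006,-0.02,0,3,0,0,-2,0,0,0,3,0,0,-1,0,0,0,3,0,0,0,0,0,0,3,0,0,0,0,0,0,3]'

```text
t: 30.15
tool_pos: [0.4684, 0.28, 0.1065]
orientation: [3.129, -0.248, -0.001]
force: [0.2, 0.4, -1.1]
opening: 0.0353
```

```bash
python3 st.py -8 .466 .286 .09
python3 - <<'E'
from h import *
im,d=read_camera("side");cv2.imwrite("pics/s4.png",cv2.resize(im[200:380,190:400],None,fx=3,fy=3))
for o in cut_out("tester","side")[:2]:
    P=cloud("side",d,o["mask"]);P=P[(P[:,2]>.055)];print(o["conf"],len(P),rect(P) if len(P)>5 else '',np.percentile(P[:,2],[2,98]))
E
```

```text
t 30.15 pos [0.4684 0.28   0.1065] yaw -9.1 corr [ 0.003 -0.001  0.019] open 0.0353 F [ 0.2  0.4 -1.1]
shift cm [-0.24  0.6  -1.65]
0.8 195 (array([469.5, 291.1]), array([35.1, 16.5]), 0.5) [0.0756559  0.09623877]
```

View pics/s4.png

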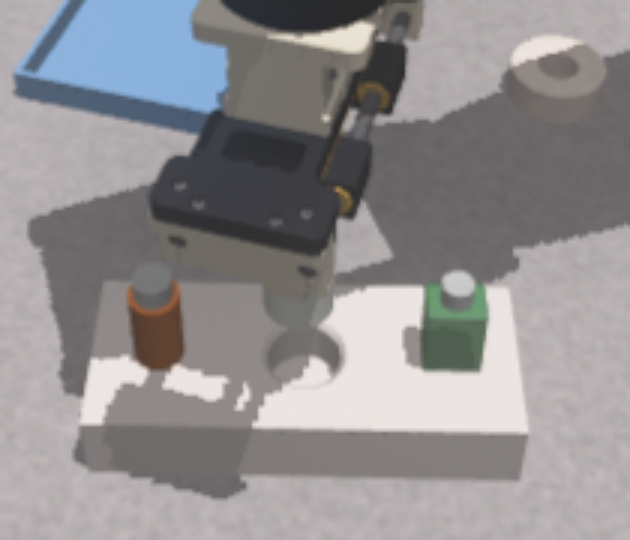

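The tester hangs just above and behind the bore, over (305,355) in the crop. I correct, then lower.

Request:
apply_moves --commands '[-0.3,0.6,0,0.003,0,0,3,0,0,0,0,0,0,3,0,0,-0.8,0,0,0,3,0,0,0,0,0,0,3]'

```text
t: 30.75
tool_pos: [0.4656, 0.2875, 0.0994]
orientation: [-3.13, 0.246, -0.002]
force: [-0.6, -0.7, -0.6]
opening: 0.0354
```

```bash
python3 st.py -8 .4655 .286 .05
```

```text
t 30.75 pos [0.4656 0.2875 0.0994] yaw -9.0 corr [-0.002  0.001  0.017] open 0.0354 F [-0.6 -0.7 -0.6]
shift cm [-0.01 -0.15 -4.94]
```

Request:
apply_moves --commands '[0,-0.15,-1.2,0,0,0,3,0,0,-1,0,0,0,3,0,0,-0.3,0,0,0,3,0,0,0,0,0,0,3]' --squeeze 15

```text
t: 31.25
tool_pos: [0.4651, 0.2863, 0.0721]
orientation: [-3.129, 0.246, -0.0]
force: [-0.8, 1.5, -1.6]
opening: 0.0355
```

```bash
python3 st.py -8 .4655 .286 .05
```

```text
t 31.25 pos [0.4651 0.2863 0.0721] yaw -9.0 corr [-0.002  0.     0.017] open 0.0355 F [-0.8  1.5 -1.6]
shift cm [ 0.04 -0.03 -2.21]
```

Request:
apply_moves --commands '[0,0,-0.7,0,0,0,3,0,0,-0.6,0,0,0,3,0,0,-0.4,0,0,0,3,0,0,0,0,0,0,3]'

```text
t: 31.75
tool_pos: [0.465, 0.2864, 0.054]
orientation: [-3.129, 0.246, 0.0]
force: [0.2, 1.1, -2.2]
opening: 0.0353
```

```bash
python3 st.py -8 .4655 .286 .05
```

```text
t 31.75 pos [0.465  0.2864 0.054 ] yaw -9.0 corr [-0.003  0.     0.017] open 0.0353 F [ 0.2  1.1 -2.2]
shift cm [ 0.05 -0.04 -0.4 ]
```

Request:
apply_moves --commands '[0,0,-0.3,0,0,0,3,0,0,-0.2,0,0,0,3,0,0,0,0,0,0,3]'

```text
t: 32.12
tool_pos: [0.4655, 0.2868, 0.0506]
orientation: [-3.129, 0.246, -0.001]
force: [-0.9, 0.7, -1.9]
opening: 0.0356
```

```bash
python3 st.py -8 .4655 .286 .05
```

```text
t 32.12 pos [0.4655 0.2868 0.0506] yaw -9.0 corr [-0.003  0.001  0.017] open 0.0356 F [-0.9  0.7 -1.9]
shift cm [-0.   -0.08 -0.06]
```

Request:
apply_moves --commands '[0,0,0,0,0,0,4.5,0,0,0,0,0,0,6,0,0,0,0,0,0,6,0,0,3,0,0,0,6,0,0,3,0,0,0,6,0,0,1,0,0,0,2,0,0,0,0,0,0,0.5,0,0,0,0,0,0,0.5]'

```text
t: 33.12
tool_pos: [0.4651, 0.2852, 0.1196]
orientation: [-3.131, 0.247, 0.001]
force: [0.9, 0.6, 0.3]
opening: 0.0345
```

```bash
python3 st.py -8 .4655 .286 .091
python3 - <<'E'
from h import *
im,d=read_camera("side");cv2.imwrite("pics/s5.png",cv2.resize(im[200:380,190:400],None,fx=3,fy=3))
for o in cut_out("tester","side")[:3]:
    P=cloud("side",d,o["mask"]);print(o["conf"],len(P),rect(P),np.percentile(P[:,2],[2,98]))
print(spots("tester","side"))
E
```

```text
t 33.12 pos [0.4651 0.2852 0.1196] yaw -9.0 corr [-0.001 -0.     0.018] open 0.0345 F [0.9 0.6 0.3]
shift cm [ 0.04  0.08 -2.86]
0.74 741 (array([465. , 293.9]), array([35.2, 25.6]), 11.0) [0.03807815 0.0910571 ]
[(0.67, array([0.4651, 0.2854, 0.0133]))]
```

Request:
apply_moves --commands '[0,0,0,0,0,0,0,0,0,-1.8,0,0,0,0,0,0,-0.8,0,0,0,0,0,0,-0.3,0,0,0,0,0,0,0,0,0,0,0]'

```text
t: 33.9
tool_pos: [0.4657, 0.2857, 0.0897]
orientation: [-3.131, 0.246, -0.001]
force: [-0.1, -0.8, 1.8]
opening: 0.0004
```

```bash
python3 st.py -8 .4655 .286 .089
```

```text
t 33.9 pos [0.4657 0.2857 0.0897] yaw -9.0 corr [-0.001  0.001  0.017] open 0.0004 F [-0.1 -0.8  1.8]
shift cm [-0.02  0.03 -0.07]
```

Request:
apply_moves --commands '[0,0,-0.3,0,0,0,0,0,0,0,0,0,0,0]'

```text
t: 34.15
tool_pos: [0.467, 0.2869, 0.0903]
orientation: [-3.128, 0.246, -0.005]
force: [-1.0, 0.3, -0.2]
opening: 0.0005
```

```bash
python3 st.py -8 .4655 .286 .089
```

```text
t 34.15 pos [0.467  0.2869 0.0903] yaw -9.0 corr [-0.003  0.003  0.017] open 0.0005 F [-1.   0.3 -0.2]
shift cm [-0.15 -0.09 -0.13]
```

Request:
apply_moves --commands '[0,0,-0.8,0,0,0,0]'

```text
t: 34.28
tool_pos: [0.4719, 0.2897, 0.089]
orientation: [-3.122, 0.245, -0.021]
force: [-8.7, -3.0, 67.1]
opening: 0.0007
```

```bash
python3 st.py -8 .4655 .286 .089
```

```text
t 34.27 pos [0.4719 0.2897 0.089 ] yaw -9.0 corr [-0.009  0.014  0.017] open 0.0007 F [-8.7 -3.  67.1]
shift cm [-0.64 -0.37 -0.  ]
```

Contact at 0.089 with a firm force, so the tester is seated on the bore floor. I back off and go for the packs.

Request:
apply_moves --commands '[0,0,2,0,0,0,0,0,0,5,0,0,0,4,0,0,5,0,0,0,8,0,-5,0,0,0.01,-0.06,8,0,-6,0,0,0,0,8,0,-6,0,0,0,0,8,0,-6,0,0,0,0,8,0,-6,0,0,0,0,8]' --squeeze 25

```text
t: 35.28
tool_pos: [0.4709, -0.0046, 0.2094]
orientation: [-3.114, 0.329, -0.008]
force: [1.1, -0.6, -0.5]
opening: 0.0663
```

```bash
python3 st.py -13 .3968 -.306 .25
python3 - <<'E'
from h import *
im,d=read_camera("side");cv2.imwrite("pics/s6.png",im)
for q in("tester","flask","carton","bottle"):print(q,spots(q,"side"))
E
```

```text
t 35.27 pos [ 0.4709 -0.0046  0.2094] yaw -12.1 corr [-0.009  0.006 -0.016] open 0.0663 F [ 1.1 -0.6 -0.5]
shift cm [ -7.41 -30.14   4.06]
tester [(0.9, array([0.4636, 0.2869, 0.0135]))]
flask [(0.95, array([ 0.3957, -0.3076,  0.0042])), (0.91, array([ 0.3753, -0.1101, -0.0008]))]
carton [(0.69, array([ 0.4843, -0.3251,  0.0047])), (0.4, array([0.4629, 0.2848, 0.0031]))]
bottle [(0.95, array([ 0.5736, -0.336 ,  0.0048])), (0.43, array([0.4637, 0.2858, 0.0142]))]
```

View pics/s6.png

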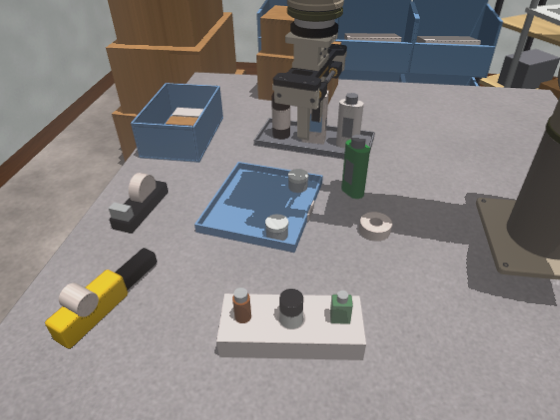

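The tester is seated upright in the bore at (291,305), and the packs stand in the side tray. Flask next.

Request:
apply_moves --commands '[-1.2,-5.3,2,0,0,-0.015,8,-1.3,-5.3,1,0,0,0,8,-1.3,-5.3,0,0,0,0,8,-1.3,-5.3,0,0,0,0,8,-1.2,-5.3,0,0,0,0,8,-1,-3.5,0,0,0,0,8,0,0,0,0,0,0,8]'

```text
t: 36.4
tool_pos: [0.4011, -0.2976, 0.2383]
orientation: [-3.112, 0.316, -0.007]
force: [-0.4, 0.8, 0.4]
opening: 0.0802
```

```bash
python3 st.py -13 .3968 -.306 .1
```

```text
t 36.4 pos [ 0.4011 -0.2976  0.2383] yaw -11.6 corr [-0.013  0.006 -0.024] open 0.0802 F [-0.4  0.8  0.4]
shift cm [ -0.43  -0.84 -13.83]
```

Request:
apply_moves --commands '[-0.5,-0.9,-4,-0.01,0,-0.02,8,0,0,-4,0,0,0,8,0,0,0,0,0,0,8]'

```text
t: 36.78
tool_pos: [0.4, -0.3014, 0.1567]
orientation: [-3.119, 0.338, -0.011]
force: [-0.2, -0.0, 0.1]
opening: 0.0798
```

```bash
python3 st.py -13 .3968 -.306 .0946
```

```text
t 36.77 pos [ 0.4    -0.3014  0.1567] yaw -12.4 corr [-0.004  0.007 -0.011] open 0.0798 F [-0.2 -0.   0.1]
shift cm [-0.32 -0.46 -6.21]
```

Request:
apply_moves --commands '[-0.4,-0.5,-3,-0.004,0.007,-0.01,7.5,-0.1,-0.1,-2.6,0,0,0,7,0,0,0,0,0,0,7,0,0,0,0,0,0,7]'

```text
t: 37.28
tool_pos: [0.4015, -0.3052, 0.1075]
orientation: [3.119, -0.342, 0.012]
force: [0.2, 0.1, -0.4]
opening: 0.07
```

```bash
python3 st.py -13 .3968 -.306 .0946
```

```text
t 37.27 pos [ 0.4015 -0.3052  0.1075] yaw -12.5 corr [ 0.005  0.007 -0.009] open 0.07 F [ 0.2  0.1 -0.4]
shift cm [-0.47 -0.08 -1.29]
```

Request:
apply_moves --commands '[-0.6,-0.1,-1.4,0.004,0.007,0,7,0,0,0,0,0,0,7,0,0,0,0,0,0,7]'

```text
t: 37.65
tool_pos: [0.3969, -0.3072, 0.0958]
orientation: [3.12, -0.341, 0.005]
force: [0.1, 0.4, 0.3]
opening: 0.0699
```

```bash
python3 st.py -13 .3968 -.306 .0946
```

```text
t 37.65 pos [ 0.3969 -0.3072  0.0958] yaw -12.5 corr [ 0.004  0.003 -0.009] open 0.0699 F [0.1 0.4 0.3]
shift cm [-0.01  0.12 -0.12]
```

Request:
apply_moves --commands '[0,0.1,0,0,0,0,4,0,0,0,0,0,0,3,0,0,0,0,0,0,3,0,0,0,0,0,0,3]'

```text
t: 38.15
tool_pos: [0.3969, -0.3064, 0.0963]
orientation: [3.119, -0.342, 0.006]
force: [-0.2, -0.8, 1.1]
opening: 0.0357
```

```bash
python3 st.py -13 .3968 -.306 .0946
```

```text
t 38.15 pos [ 0.3969 -0.3064  0.0963] yaw -12.5 corr [ 0.004  0.003 -0.009] open 0.0357 F [-0.2 -0.8  1.1]
shift cm [-0.01  0.04 -0.17]
```

Request:
apply_moves --commands '[0,0,2,0,0,0,3,0,0,4,0,0,0,3,0,0,5,0,0,0,3,0,0,5,0,0,0,3,0,0,1,0,0,0,3]'

```text
t: 38.78
tool_pos: [0.394, -0.3036, 0.2668]
orientation: [-3.121, 0.342, 0.005]
force: [0.8, -0.0, -1.9]
opening: 0.036
```

```bash
python3 st.py -13 .5890 -.0945 .25
```

```text
t 38.77 pos [ 0.394  -0.3036  0.2668] yaw -12.5 corr [-0.002 -0.003 -0.009] open 0.036 F [ 0.8 -0.  -1.9]
shift cm [19.5  20.91 -1.68]
```

Request:
apply_moves --commands '[3.9,4.2,0,0,0,0,3,3.9,4.2,0,0,0,0,3,3.9,4.2,0,0,0,0,3,3.9,4.2,0,0,0,0,3,3.9,4.1,0,0,0,0,3,0,0,-1,0,0,0,3,0,0,0,0,0,0,3]'

```text
t: 39.65
tool_pos: [0.5895, -0.0874, 0.2442]
orientation: [-3.119, 0.348, 0.027]
force: [0.6, -0.5, -2.8]
opening: 0.0359
```

```bash
python3 st.py -13 .589 -.0945 .0963
```

```text
t 39.65 pos [ 0.5895 -0.0874  0.2442] yaw -12.7 corr [-0.005 -0.017 -0.005] open 0.0359 F [ 0.6 -0.5 -2.8]
shift cm [ -0.05  -0.71 -14.79]
```

Request:
apply_moves --commands '[0,-0.6,-4,0,-0.015,0,3,0,0,-4,0,0,0,3,0,0,-3,0,0,0,3,0,0,-2,0,0,0,3,0,0,0,0,0,0,3]'

```text
t: 40.28
tool_pos: [0.5842, -0.0989, 0.1089]
orientation: [-3.117, 0.36, 0.008]
force: [-0.3, 0.4, -1.6]
opening: 0.0355
```

```bash
python3 st.py -13 .589 -.0945 .0963
```

```text
t 40.27 pos [ 0.5842 -0.0989  0.1089] yaw -13.2 corr [-0.004 -0.005  0.003] open 0.0355 F [-0.3  0.4 -1.6]
shift cm [ 0.48  0.44 -1.26]
```

Request:
apply_moves --commands '[0.4,0.5,-0.6,0,0,0,3,0,0,-0.3,0,0,0,3,0,0,0,0,0,0,3,0,0,0,0,0,0,3]'

```text
t: 40.78
tool_pos: [0.5901, -0.0952, 0.103]
orientation: [-3.118, 0.362, 0.0]
force: [0.9, -0.4, -2.6]
opening: 0.0356
```

```bash
python3 st.py -13 .589 -.0945 .0963
```

```text
t 40.77 pos [ 0.5901 -0.0952  0.103 ] yaw -13.2 corr [-0.003  0.     0.004] open 0.0356 F [ 0.9 -0.4 -2.6]
shift cm [-0.11  0.07 -0.67]
```

Request:
apply_moves --commands '[-0.1,0,-0.5,0,0,0,3,0,0,-0.3,0,0,0,3,0,0,-0.1,0,0,0,3,0,0,0,0,0,0,3]'

```text
t: 41.28
tool_pos: [0.5902, -0.0952, 0.0964]
orientation: [-3.118, 0.361, -0.004]
force: [0.4, -0.2, -2.1]
opening: 0.0357
```

```bash
python3 st.py -13 .589 -.0945 .0963
```

```text
t 41.27 pos [ 0.5902 -0.0952  0.0964] yaw -13.2 corr [-0.002  0.003  0.004] open 0.0357 F [ 0.4 -0.2 -2.1]
shift cm [-0.12  0.07 -0.01]
```

Request:
apply_moves --commands '[0,0,-0.2,0,0,0,3,0,0,0,0,0,0,3,0,0,0,0,0,0,4.5,0,0,0,0,0,0,6.5,0,0,0,0,0,0,7,0,0,4,0,0,0,7,0,0,5,0,0,0,7,-1,-3,4,0,0,0,8]'

```text
t: 42.28
tool_pos: [0.5777, -0.1233, 0.2236]
orientation: [-3.117, 0.357, 0.008]
force: [1.1, -1.2, 0.3]
opening: 0.076
```

```bash
python3 st.py -5 .4849 -.3208 .25
```

```text
t 42.27 pos [ 0.5777 -0.1233  0.2236] yaw -13.1 corr [-0.004 -0.005  0.141] open 0.076 F [ 1.1 -1.2  0.3]
shift cm [ -9.28 -19.75   2.64]
```

Request:
apply_moves --commands '[-2.3,-5,1.5,0,-0.005,0.1,8,-2.3,-5,0.5,0,0,0.05,8,-2.3,-5,0,0,0,0,8,-2.3,-4.5,0,0,0,0,8,0,0,0,0,0,0,8]'

```text
t: 42.9
tool_pos: [0.4842, -0.326, 0.2501]
orientation: [3.139, -0.114, 0.014]
force: [0.9, 0.5, 0.1]
opening: 0.0801
```

```bash
python3 st.py -5 .4849 -.3208 .1
```

```text
t 42.9 pos [ 0.4842 -0.326   0.2501] yaw -4.2 corr [ 0.001  0.009 -0.015] open 0.0801 F [0.9 0.5 0.1]
shift cm [  0.07   0.52 -15.01]
```

Request:
apply_moves --commands '[0,0.3,-4,0,0.009,-0.015,8,0,0,-4.5,0,0,0,8,0,0,0,0,0,0,8,0,0,0,0,0,0,8]'

```text
t: 43.4
tool_pos: [0.486, -0.3219, 0.1661]
orientation: [3.137, -0.139, 0.005]
force: [0.1, -0.1, -0.0]
opening: 0.0798
```

```bash
python3 st.py -5 .4849 -.3208 .1011
```

```text
t 43.4 pos [ 0.486  -0.3219  0.1661] yaw -5.1 corr [0.002 0.003 0.001] open 0.0798 F [ 0.1 -0.1 -0. ]
shift cm [-0.11  0.11 -6.5 ]
```

Request:
apply_moves --commands '[-0.3,-0.1,-3,0,0.004,0,7.5,-0.3,-0.2,-3,0,0.004,0,7,0,0,0,0,0,0,7,0,0,0,0,0,0,7]'

```text
t: 43.9
tool_pos: [0.4857, -0.3273, 0.1158]
orientation: [3.129, -0.135, 0.011]
force: [0.1, -0.1, -0.1]
opening: 0.0702
```

```bash
python3 st.py -5 .4849 -.3208 .1011
```

```text
t 43.9 pos [ 0.4857 -0.3273  0.1158] yaw -5.0 corr [ 0.01   0.006 -0.001] open 0.0702 F [ 0.1 -0.1 -0.1]
shift cm [-0.08  0.65 -1.47]
```

Request:
apply_moves --commands '[-0.2,0.7,-1.4,0.01,0.008,0,7,0,0,0,0,0,0,7,0,0,0,0,0,0,7]'

```text
t: 44.28
tool_pos: [0.4855, -0.3208, 0.1046]
orientation: [3.136, -0.135, 0.003]
force: [0.2, 0.0, 0.0]
opening: 0.0703
```

```bash
python3 st.py -5 .4849 -.3208 .1011
```

```text
t 44.27 pos [ 0.4855 -0.3208  0.1046] yaw -4.9 corr [ 0.002  0.002 -0.001] open 0.0703 F [0.2 0.  0. ]
shift cm [-0.06 -0.   -0.35]
```

Request:
apply_moves --commands '[0,0,0,0,0,0,4,0,0,0,0,0,0,3,0,0,0,0,0,0,3,0,0,0,0,0,0,3]'

```text
t: 44.78
tool_pos: [0.4857, -0.321, 0.1051]
orientation: [3.136, -0.135, 0.004]
force: [0.9, -0.2, -0.5]
opening: 0.0377
```

```bash
python3 st.py -5 .4849 -.3208 .1011
```

```text
t 44.77 pos [ 0.4857 -0.321   0.1051] yaw -4.9 corr [ 0.003  0.002 -0.001] open 0.0377 F [ 0.9 -0.2 -0.5]
shift cm [-0.08  0.02 -0.4 ]
```

Request:
apply_moves --commands '[0,0,2,0,0,0,3,0,0,4,0,0,0,3,0,0,5,0,0,0,3,0,0,5,0,0,0,3,0,0,1,0,0,0,3]'

```text
t: 45.4
tool_pos: [0.4835, -0.3194, 0.2831]
orientation: [3.137, -0.136, 0.002]
force: [0.8, 0.2, -1.5]
opening: 0.0377
```

```bash
python3 st.py -5.3 .6055 .0218 .27
```

```text
t 45.4 pos [ 0.4835 -0.3194  0.2831] yaw -5.0 corr [ 0.002  0.001 -0.006] open 0.0377 F [ 0.8  0.2 -1.5]
shift cm [12.2  34.12 -1.31]
```

Request:
apply_moves --commands '[1.8,5,0,0,0,0,3,1.8,5,0,0,0,0,3,1.8,5,0,0,0,0,3,1.8,5,0,0,0,0,3,1.8,5,0,0,0,0,3,1.8,5,0,0,0,0,3,1.2,3.5,0,0,0,0,3,0,0,0,0,0,0,3]'

```text
t: 46.4
tool_pos: [0.6021, 0.026, 0.2795]
orientation: [3.137, -0.141, -0.009]
force: [-0.1, -0.1, -2.2]
opening: 0.0376
```

```bash
python3 st.py -5.3 .6055 .0218 .1045
```

```text
t 46.4 pos [0.6021 0.026  0.2795] yaw -5.1 corr [ 0.002 -0.006 -0.003] open 0.0376 F [-0.1 -0.1 -2.2]
shift cm [  0.34  -0.42 -17.5 ]
```

Request:
apply_moves --commands '[0,-0.4,-4,0,-0.006,0,3,0,0,-4,0,0,0,3,0,0,-4,0,0,0,3,0,0,-3,0,0,0,3,0,0,0,0,0,0,3,0,0,0,0,0,0,3]'

```text
t: 47.15
tool_pos: [0.5989, 0.0177, 0.1246]
orientation: [3.135, -0.144, -0.004]
force: [0.4, -0.0, -1.3]
opening: 0.0375
```

```bash
python3 st.py -5.3 .6055 .0218 .1045
```

```text
t 47.15 pos [0.5989 0.0177 0.1246] yaw -5.2 corr [ 0.003 -0.003 -0.001] open 0.0375 F [ 0.4 -0.  -1.3]
shift cm [ 0.66  0.41 -2.01]
```

Request:
apply_moves --commands '[0.5,0.5,-1,0,0,0,3,0,0,-0.4,0,0,0,3,0,0,0,0,0,0,3,0,0,0,0,0,0,3]'

```text
t: 47.65
tool_pos: [0.6068, 0.0227, 0.1138]
orientation: [3.135, -0.144, 0.005]
force: [0.8, -0.5, -1.8]
opening: 0.0376
```

```bash
python3 st.py -5.3 .6055 .0218 .1045
```

```text
t 47.65 pos [0.6068 0.0227 0.1138] yaw -5.2 corr [ 0.004  0.003 -0.001] open 0.0376 F [ 0.8 -0.5 -1.8]
shift cm [-0.13 -0.09 -0.93]
```

Request:
apply_moves --commands '[-0.2,-0.1,-0.6,0,0.003,0,3,0,0,-0.4,0,0,0,3,0,0,-0.1,0,0,0,3,0,0,0,0,0,0,3]'

```text
t: 48.15
tool_pos: [0.6059, 0.0213, 0.1051]
orientation: [3.134, -0.144, 0.006]
force: [1.0, 0.9, -1.7]
opening: 0.0381
```

```bash
python3 st.py -5.3 .6055 .0218 .1045
```

```text
t 48.15 pos [0.6059 0.0213 0.1051] yaw -5.2 corr [ 0.004  0.003 -0.001] open 0.0381 F [ 1.   0.9 -1.7]
shift cm [-0.04  0.05 -0.06]
```

Release, then the bottle at (.5725,-.334).

Request:
apply_moves --commands '[0,0,-0.25,0,0,0,3,0,0,0,0,0,0,3,0,0,0,0,0,0,4.5,0,0,0,0,0,0,6.5,0,0,0,0,0,0,7,0,0,4,0,0,0,7,0,0,5,0,0,0,7,0,-2,4,0,0,0,8]'

```text
t: 49.15
tool_pos: [0.6027, 0.0021, 0.2317]
orientation: [3.134, -0.141, -0.008]
force: [0.4, 0.2, -0.3]
opening: 0.0759
```

Request:
apply_moves --commands '[-0.4,-5.5,1,0,0,0,8,-0.4,-5.5,0,0,0,-0.03,8,-0.4,-5.5,0,0,0,-0.03,8,-0.4,-5.5,0,0,0,0,8,-0.4,-5.5,0,0,0,0,8,-0.4,-4.5,0,0,0,0,8,0,0,0,0,0,0,8,0,0,0,0,0,0,8]'

```text
t: 50.15
tool_pos: [0.5787, -0.328, 0.2464]
orientation: [3.128, -0.237, 0.005]
force: [0.6, -0.0, 0.1]
opening: 0.0802
```

```bash
python3 st.py -8.5 .5725 -.334 .16
```

```text
t 50.15 pos [ 0.5787 -0.328   0.2464] yaw -8.6 corr [0.005 0.003 0.003] open 0.0802 F [ 0.6 -0.   0.1]
shift cm [-0.62 -0.6  -8.64]
```

Request:
apply_moves --commands '[-0.6,-0.7,-4,0.005,0.003,0,8,-0.1,-0.1,-4.4,0,0,0,8,0,0,0,0,0,0,8,0,0,0,0,0,0,8]'

```text
t: 50.65
tool_pos: [0.5743, -0.3312, 0.1642]
orientation: [3.133, -0.227, 0.006]
force: [-0.1, -0.5, 0.5]
opening: 0.0798
```

```bash
python3 st.py -8.5 .5725 -.334 .086
```

```text
t 50.65 pos [ 0.5743 -0.3312  0.1642] yaw -8.3 corr [ 0.001  0.004 -0.003] open 0.0798 F [-0.1 -0.5  0.5]
shift cm [-0.18 -0.28 -7.82]
```

Request:
apply_moves --commands '[-0.3,-0.3,-3,0,0.004,0,8,-0.3,-0.2,-3,0,0.004,0,7.5,-0.2,-0.1,-1,0,0.004,0,7.5,0,0,0,0,0,0,7.5,0,0,0,0,0,0,7.5]'

```text
t: 51.28
tool_pos: [0.5732, -0.3387, 0.1061]
orientation: [3.124, -0.222, 0.01]
force: [-0.8, 0.2, -0.4]
opening: 0.0746
```

```bash
python3 st.py -8.5 .5725 -.334 .086
```

```text
t 51.27 pos [ 0.5732 -0.3387  0.1061] yaw -8.1 corr [ 0.01   0.006 -0.007] open 0.0746 F [-0.8  0.2 -0.4]
shift cm [-0.07  0.47 -2.01]
```

Request:
apply_moves --commands '[-0.2,0.5,-1.4,0.01,0.006,0,7,0,0,-0.4,0,0,0,7,0,0,0,0,0,0,7,0,0,0,0,0,0,7]'

```text
t: 51.78
tool_pos: [0.5721, -0.3338, 0.0891]
orientation: [3.133, -0.222, 0.003]
force: [-1.1, -0.4, -0.0]
opening: 0.0701
```

```bash
python3 st.py -8.5 .5725 -.334 .086
```

```text
t 51.77 pos [ 0.5721 -0.3338  0.0891] yaw -8.1 corr [ 0.001  0.002 -0.007] open 0.0701 F [-1.1 -0.4 -0. ]
shift cm [ 0.04 -0.02 -0.31]
```

Request:
apply_moves --commands '[0,0,0,0,0,0,4,0,0,0,0,0,0,4,0,0,0,0,0,0,4,0,0,0,0,0,0,4]'

```text
t: 52.28
tool_pos: [0.5723, -0.3341, 0.0895]
orientation: [3.132, -0.222, 0.004]
force: [-0.2, -0.6, -0.1]
opening: 0.0476
```

```bash
python3 st.py -8.5 .5725 -.334 .086
```

```text
t 52.27 pos [ 0.5723 -0.3341  0.0895] yaw -8.1 corr [ 0.002  0.002 -0.007] open 0.0476 F [-0.2 -0.6 -0.1]
shift cm [ 0.02  0.01 -0.35]
```

Request:
apply_moves --commands '[0,0,2,0,0,0,4,0,0,4,0,0,0,4,0,0,5,0,0,0,4,0,0,5,0,0,0,4,0,0,1,0,0,0,4]'

```text
t: 52.9
tool_pos: [0.5699, -0.3323, 0.2668]
orientation: [-3.134, 0.222, 0.0]
force: [0.3, 0.1, -1.6]
opening: 0.0474
```

```bash
python3 st.py -8.5 .531 -.0235 .27
```

```text
t 52.9 pos [ 0.5699 -0.3323  0.2668] yaw -8.1 corr [-0.    -0.    -0.007] open 0.0474 F [ 0.3  0.1 -1.6]
shift cm [-3.89 30.88  0.32]
```

Request:
apply_moves --commands '[-0.7,5.2,0,0,0,0,4,-0.7,5.2,0,0,0,0,4,-0.7,5.2,0,0,0,0,4,-0.7,5.2,0,0,0,0,4,-0.6,5.2,0,0,0,0,4,-0.5,4.5,0,0,0,0,4,0,0,0,0,0,0,4,0,0,0,0,0,0,4]'

```text
t: 53.9
tool_pos: [0.5245, -0.0186, 0.2606]
orientation: [-3.132, 0.224, 0.013]
force: [1.1, -0.7, -2.7]
opening: 0.0472
```

```bash
python3 st.py -8.5 .531 -.0235 .0895
```

```text
t 53.9 pos [ 0.5245 -0.0186  0.2606] yaw -8.2 corr [-0.002 -0.008 -0.006] open 0.0472 F [ 1.1 -0.7 -2.7]
shift cm [  0.65  -0.49 -17.11]
```

Request:
apply_moves --commands '[0.4,-0.5,-4,0,-0.008,0,4,0,0,-4,0,0,0,4,0,0,-4,0,0,0,4,0,0,-2.5,0,0,0,4,0,0,0,0,0,0,4,0,0,0,0,0,0,4]'

```text
t: 54.65
tool_pos: [0.5283, -0.0309, 0.1113]
orientation: [-3.132, 0.238, 0.001]
force: [1.3, 0.7, -2.8]
opening: 0.0475
```

```bash
python3 st.py -8.5 .531 -.0235 .0895
```

```text
t 54.65 pos [ 0.5283 -0.0309  0.1113] yaw -8.7 corr [-0.001 -0.001  0.003] open 0.0475 F [ 1.3  0.7 -2.8]
shift cm [ 0.27  0.74 -2.18]
```

Request:
apply_moves --commands '[0.1,0.8,-1,0,0,0,4,0,0,-0.5,0,0,0,4,0,0,0,0,0,0,4,0,0,0,0,0,0,4]'

```text
t: 55.15
tool_pos: [0.5317, -0.0229, 0.0987]
orientation: [-3.132, 0.238, -0.007]
force: [-0.1, -0.6, -3.2]
opening: 0.0474
```

```bash
python3 st.py -8.5 .531 -.0235 .0895
```

```text
t 55.15 pos [ 0.5317 -0.0229  0.0987] yaw -8.7 corr [-0.     0.005  0.003] open 0.0474 F [-0.1 -0.6 -3.2]
shift cm [-0.07 -0.06 -0.92]
```

Request:
apply_moves --commands '[-0.1,-0.1,-0.6,0,0.005,0,4,0,0,-0.4,0,0,0,4,0,0,-0.1,0,0,0,4,0,0,0,0,0,0,4]'

```text
t: 55.65
tool_pos: [0.5324, -0.0243, 0.0895]
orientation: [3.132, -0.238, 0.005]
force: [0.5, -0.7, -2.2]
opening: 0.0477
```

```bash
python3 st.py -8.5 .531 -.0235 .0895
```

```text
t 55.65 pos [ 0.5324 -0.0243  0.0895] yaw -8.7 corr [0.001 0.003 0.003] open 0.0477 F [ 0.5 -0.7 -2.2]
shift cm [-0.14  0.08  0.  ]
```

Release, rise straight up and withdraw to the robot's right.

Request:
apply_moves --commands '[0,0,-0.25,0,0,0,4,0,0,0,0,0,0,4,0,0,0,0,0,0,5.5,0,0,0,0,0,0,7,0,0,0,0,0,0,7.5,0,0,4,0,0,0,7.5,0,0,5,0,0,0,7.5,0,0,5,0,0,0,7.5]'

```text
t: 56.65
tool_pos: [0.5294, -0.0241, 0.2263]
orientation: [-3.132, 0.238, 0.008]
force: [0.3, 0.4, 0.3]
opening: 0.0751
```

Request:
apply_moves --commands '[-3,-5,1,0,0,0,8,-3,-5,0,0,0,0,8,-3,-5,0,0,0,0,8,-3,-5,0,0,0,0,8,0,-5,0,0,0,0,8,0,-3,0,0,0,0,8,0,0,0,0,0,0,8]'

```text
t: 57.52
tool_pos: [0.4072, -0.3118, 0.2432]
orientation: [3.13, -0.233, 0.011]
force: [0.9, 0.5, -0.0]
opening: 0.0798
```

```bash
python3 st.py
python3 - <<'E'
from h import *
z=dict(bottle=(.13,.16),carton=(.12,.16),flask=(.13,.16))
for n in("top","side"):
    im,d=read_camera(n);cv2.imwrite(f"pics/{n}9.png",im)
    for q in("tester","flask","carton","bottle","tin_a"):print(n,q,spots(q,n))
    for q,(a,b) in z.items():
        for o in cut_out(q,n)[:2]:
            if o["mask"].sum()<20: continue
            P=cloud(n,d,o["mask"]);T=P[(P[:,2]>a)&(P[:,2]<b)]
            if len(T)>8: print(n,q,round(o["conf"],2),rect(T))
E
```

```text
t 57.52 pos [ 0.4072 -0.3118  0.2432] yaw -8.5 corr [ 0.004  0.006 -0.008] open 0.0798 F [ 0.9  0.5 -0. ]
top tester [(0.74, array([0.4646, 0.286 , 0.0115]))]
top flask [(0.94, array([ 0.5919, -0.0963,  0.0081])), (0.91, array([ 0.3761, -0.1148,  0.0025]))]
top carton [(0.8, array([0.6027, 0.0146, 0.0049]))]
top bottle [(0.65, array([ 0.5371, -0.0269,  0.0034])), (0.51, array([ 0.5861, -0.1001,  0.0066]))]
top tin_a [(0.82, array([ 0.5066, -0.1072,  0.004 ])), (0.76, array([0.5219, 0.0638, 0.0064]))]
top bottle 0.77 (array([534.2, -24.8]), array([30.7, 29.2]), 86.3)
top bottle 0.24 (array([586.9, -94.4]), array([28.8, 27.3]), 52.8)
top carton 0.8 (array([603.6,  20.2]), array([37.7, 60.4]), 84.8)
top flask 0.61 (array([ 376.7, -109.2]), array([28.7, 27.9]), 88.5)
top flask 0.56 (array([586.9, -94.4]), array([28.8, 27.3]), 52.8)
side tester [(0.55, array([0.4636, 0.2829, 0.0168]))]
side flask [(0.67, array([ 0.3719, -0.1107,  0.0026])), (0.59, array([ 0.5908, -0.0981,  0.0045]))]
side carton [(0.78, array([0.6048, 0.0171, 0.0095]))]
side bottle [(0.77, array([ 0.534 , -0.0253,  0.0014]))]
side tin_a [(0.84, array([0.5237, 0.0616, 0.0031])), (0.68, array([ 0.5002, -0.1027,  0.0071]))]
side bottle 0.6 (array([535.4, -22. ]), array([30.6, 33.1]), 31.4)
side carton 0.74 (array([603.8,  22.3]), array([41.1, 60.1]), 83.8)
side flask 0.92 (array([576. , -52.8]), array([ 29.8, 113.9]), 16.5)
side flask 0.81 (array([ 376.2, -105. ]), array([26.8, 25.5]), 51.0)
```

View pics/side9.png

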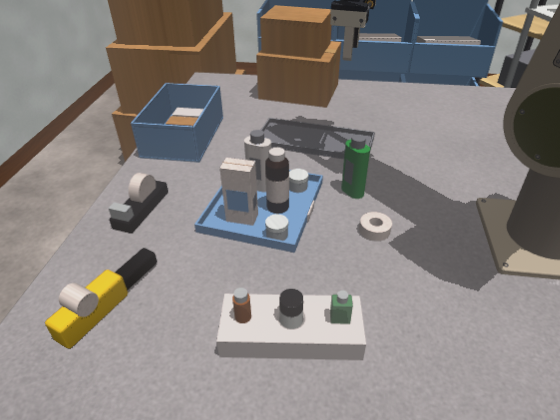

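View pics/top9.png

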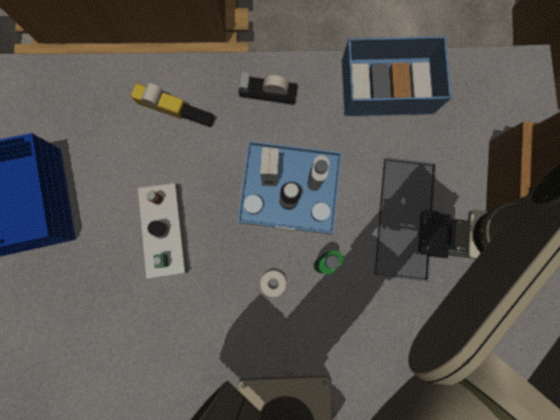

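All three packs stand upright on their spots (about 2–5 mm off), the tester is seated, and the tins are unmoved. I'm handing in.

```bash
python3 -c "
from plant import *
print(close_job())"
```

```text
the job is handed in; nothing more can be done
None
```

I finished the whole sequence and handed it in at about 58 s of the 112 s allowed. The hand-in reports no verdict.

- **Order:** I set the bottle, carton and flask upright in the side tray. Then I put the tester in the bore and pushed it down, and returned the flask, carton and bottle to the display tray.
- **Tester:** The last push met a firm stop at 0.089 m, which is the seated height. It read 67 N at the wrist for one reading, through the closed fingertips. That is below the 120 N wrist limit but above the 40 N limit, which covers only the arm and gripper body. The cameras then put the tester's base at about 13–14 mm, level with the bore floor. In the last look the two cameras disagreed by 5 mm (11.5 and 16.8 mm).
- **Packs:** The final pictures show all three upright. Against their starting positions, the flask is about 3 mm off, the carton about 2 mm by its top face and the bottle about 4–5 mm. One network reading put the carton 7 mm off, still within a centimetre.
- **Left alone:** The tins are where they were, within the networks' error, and the green flask look-alike was not touched. The gripper was clear of everything at hand-in.

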